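# Tip the thick printed wheel out of the tipping tray into the catch box

### The job

Set the catch box close up against the front of the tipping stand's foot, where it will catch the thick wheel. Then tip the tray to 45 degrees and hold it there a moment, so that the thick wheel rolls over the sill into the box while the thin sleeve stays in its lane, and bring the tray back level. Do not touch the wheel or the sleeve, and leave the tape roll, glue bottle and pencil pot where they are.

Things in the scene. Friction and masses are not known exactly. Their poses are not given: they have to be found in the camera images.
- stand: fixed plywood tipping stand, foot plate 200 mm (x) by 140 mm (y), 12 mm thick. Origin on the table right under the tray's hinge axis, which runs along x at height 170 mm. The tray tips out to the stand's -y side (front). Cheeks at x = +-94 mm (12 mm thick, 40 mm deep in y, 190 mm high) carry the tray; nothing of the stand below 190 mm reaches past y = -20 mm.
- foot_edge (a point): middle of the foot plate's front edge on the table, 20 mm in front (-y) of the hinge axis; the box is set against this straight edge, 200 mm long in x and 12 mm high. Axes as the stand's.
- mark45 (a point): black 45-degree mark on the thin steel arc (105 mm radius about the hinge axis, from 0 to 60 degrees, at stand x = +94 mm). Another mark at the top of the arc is 0 degrees. The bail's upright arm beside the arc is the pointer: at the top mark the tray is level.
- tray (a joint): tilt of the wooden tray, rad: 0 level, positive tips the front (-y) down, 0.785 is 45 degrees; travel -0.5 to 1.3. Friction hinge (0.28 N m: about 2 to 4 N at the bail), stays where it is left. The wheel rolls over the sill at about 34 degrees, the sleeve only at about 55, sooner if jerked. Tipped slowly, the wheel drops straight ahead of its lane, within the zone 20 to 190 mm before the hinge.
- tray_floor (a point): middle of the tray's floor (top face), 20 mm below the hinge axis; axes tilt with the tray (x along the hinge, y rear, z up). The tray is 158 mm (x) by 102 mm (y): two lanes 70 mm wide, 90 mm long, centred at x = -38 and +38 mm, side walls 40 mm and rear wall 50 mm above the floor, and only a 6 mm sill at the open front.
- bail (a point): middle of the bail's cross bar: round steel, 12 mm diameter, 150 mm long, parallel to the stand's x, 120 mm above the hinge axis when level (290 mm above the table), on arms at x = +-76 mm. Turns with the tray at 120 mm radius. Free space for 60 mm below it: push it, or straddle it with open fingers, from above.
- wheel: thick printed white plastic wheel, a solid roller 72 mm in diameter and 60 mm long, 0.11 to 0.21 kg, lying in one of the two lanes, axle along the stand's x. Origin at its centre; its x is the axle, y and z turn as it rolls.
- sleeve: thin printed white plastic sleeve, a roller 28 mm in diameter and 60 mm long, about 0.05 kg, lying in the other lane, axle along the stand's x. Origin at its centre; its x is the axle, y and z turn as it rolls.
- catch_box: grey open box, 120 mm (x) by 170 mm (y), 60 mm high, walls 5 mm, about 0.4 kg. Origin at the centre of its underside. A grip tab 60 mm wide (x), 10 mm thick (y), inside its -y end, centred at y = -80 mm, top 90 mm above the table: pinch it across y and drag the box. In place, its +y end touches the foot edge, box centre 105 mm before the hinge, square to the stand, centred on the wheel's lane.
- tape_roll: bystander: cardboard tape roll lying flat, 90 mm diameter, 25 mm high; origin at the centre of its underside
- glue_bottle: bystander: white bottle 56 mm in diameter, 130 mm high; origin at the centre of its underside
- pencil_pot: bystander: dark steel cup 76 mm in diameter, 95 mm high; origin at the centre of its underside

How it is judged (in metres and radians):
On the way:
1. the tray is held at 45 degrees, within 6 degrees, for half a second (value of joint tray between 0.68 and 0.89 rad), for 0.5 s.
At the end, for the whole second after the job is handed in: The tray is level within 4.5 degrees and still; the thick wheel is inside the catch box (down below its rim); the catch box stands flat and still on the table, within about 35 mm of the stand's foot; the thin sleeve is still in the tray, behind the sill (value of joint tray between -0.08 and 0.08 rad and x of wheel in the frame of catch_box between -0.058 and 0.058 m and y of wheel in the frame of catch_box between -0.083 and 0.083 m and z of wheel in the frame of catch_box between 0 and 0.065 m and angle between catch_box's own z axis and vertical below 0.06 rad and height (world z) of catch_box below 0.01 m and x of sleeve in the frame of tray_floor between -0.08 and 0.08 m and y of sleeve in the frame of tray_floor between -0.047 and 0.05 m and z of sleeve in the frame of tray_floor between 0 and 0.03 m and velocity of joint tray between -0.05 and 0.05 rad/s and linear speed of catch_box below 0.02 m/s and y of catch_box in the frame of stand above -0.14 m); the robot touches nothing.
It fails at once if the robot touches the wheel or the sleeve (contact force between any of the fingers, the arm and wheel above 0.5 N or contact force between any of the fingers, the arm and sleeve above 0.5 N).
It fails at once if the tape roll, the glue bottle or the pencil pot is moved by more than 20 mm (distance of any of tape_roll, glue_bottle, pencil_pot from where it was at the start of the episode above 0.02 m).
It also fails if it takes over 69 s, if anything falls off the work surface, if the arm or the gripper's body presses on something with over 40 N, if the wrist force passes 120 N, or if a joint passes its speed limit or range.

### The arm

A 6-joint arm with a two-finger parallel gripper is mounted at the origin on the work surface. World frame = base frame: x ahead of the robot, y to its left, z up, the work surface at z = 0. Lengths are in mm, angles in rad, forces in N, time in s.
With the tool pointing down it reaches from about 400 to 925 mm from the base axis. Payload 12.5 kg.
Tool frame: the origin (TCP) lies on the centre line of the jaws, within the pads' length; the fingertips stand 19 mm ahead of it and the grasp point (between the pads) is the TCP; y points along the fingers, x is the direction in which the jaws open and shut, and the axes are right-handed (so a half turn about y gives the same grasp; the last joint's range is limited). The gripper opens to 95 mm and grips with 3 to 60 N. Pads are 20 mm wide; open, the fingers measure 119 mm over their backs; the gripper's body (75 mm by 180 mm) begins 59 mm behind the grasp point.
Start: joints at [1.043, 0.491, 1.559, -0, 1.092, -0.106], TCP at [255.862, 570.245, 233.661] pointing down, gripper open.
Joint ranges: [-3.1, 3.1], [-0.84, 2.19], [0.05, 2.79], [-1.13, 4.28], [0.06, 2.93], [-2.69, 2.69]. Speed limits (rad/s): [2.22, 2.22, 2.79, 3.14, 3.14, 3.14].

### API

Orientations are given as [roll, pitch, yaw] about the fixed x, y, z axes, in that order (R = Rz(yaw) Ry(pitch) Rx(roll)).
In Python, from cell import env gives the robot as it stands. The module is installed in compiled form; this text tells all that it offers.
- The arm moves only by the tool move_arm, never from a script. Its argument "rows" is a list of rows, each an object of numbers: "tx", "ty", "tz": the shift along the tool's x, y, z in cm; "rx", "ry", "rz": the turn, a rotation vector about the tool's x, y, z in rad; "grip": the opening in per cent of the stroke, from 0 (shut) to 100 (fully open). In form: [{"tx": .., "ty": .., "tz": .., "rx": .., "ry": .., "rz": .., "grip": ..}, ...]. A call has 1 to 10 rows; each row shifts and turns the commanded pose from where the row before left it, along the tool's axes as they then stand; what a row does not reach is not made up. A row lasts 1/12 s, in which the tool goes at most 41.7 mm and 7.16 degrees, less where a joint would pass 70% of its speed; a pose out of reach is approached as far as the arm can. A call is refused whole if a number of a shift passes 4.17 or a number of a turn 0.125, either way. A call with a gripper value outside its range is refused whole. The fingers move at their own pace and stop on an object; the grip force is fixed at half the most. Time passes only in rows, so rows that do not move let the fingers close. It gives the time, the measured TCP pose, the force and the opening at its end, in the units of the state.
- env.state(): the state, without advancing time (a new reading comes with each control period).
- env.read_camera(name): name is "scene" or "side" or "wrist"; returns (picture, depth): 384x512x3 uint8, blue, green, red; 384x512 float32, mm along the optical axis (not along the pixel's ray), 0 where there is no reading.
- env.calibration(name): a dict with "vertical_fov" (degrees; the focal length in pixels is half the picture's height over the tangent of half this angle, whatever the lens; pixels are square), "cx", "cy" (the principal point, pixels), "eye" and "rotation" of the camera in the world. Camera axes: x right, y up, looking along -z (the intrinsics and any distortion apply to the point x, -y, -z); pixel columns grow to the right and rows downward; lengths in mm; the calibration is good to about 2 mm. The wrist camera is an equidistant fisheye: a pixel r from the principal point sees the ray r / f radians off the axis. A picture is of the moment at which its call begins: read the wrist's pose just before it. calibration takes no time and is no camera call; for the wrist camera it gives the pose at the moment of the call.
- env.job_done(): hands the job in, once; it reports no verdict.
The state is a dict: "t": time; "joints": joint angles; "qvel": joint speeds; "tau": joint torques, N m; "eef_pos": TCP position; "tcp_rot": TCP orientation; "ft_force": force on the tool from outside, world axes, zero at the start; "moment": the same for the moment, N m; "opening": opening from 0.0 (shut) to 1.0 (fully open).
Only numpy, scipy, OpenCV 4.12 (cv2) and the standard library are available. Lean on these libraries where they do the work, as an engineer would, in place of code of your own. Each camera call takes 0.05 s, during which the arm holds its last target.

## Working session

There is one attempt and no reset: what is moved stays moved. The work goes in short steps, Python scripts to look and compute and a tool call to move; the robot and the scene stay as the last step left them, time stands still between calls to the robot, and variables do not carry over. Pictures are saved under pics/ and viewed, and the job is handed in when it is done.

Besides the shell and the picture viewer there is one more tool, called after "Request:" in YAML: its name, and indented under it one key for each argument. move_arm: Moves the arm, as the interface text tells. Its arguments: {"type":"object","properties":{"rows":{"type":"array"}},"required":["rows"]}

```bash
mkdir -p pics
python3 - <<'E'
from cell import env
import cv2,numpy as np
s=env.state();print(s)
for n in("scene","side"):
    p,d=env.read_camera(n);cv2.imwrite(f"pics/{n}0.png",p);np.save(f"{n}0.npy",d);print(n,env.calibration(n))
E
```

```text
{'t': 0.0, 'joints': array([ 1.04341525e+00,  4.91549879e-01,  1.55946824e+00,  1.29102064e-05,
        1.09170191e+00, -1.05590736e-01]), 'qvel': array([ 0.00071834,  0.00176366, -0.00073255,  0.00086472, -0.00259236,
        0.00093121]), 'tau': array([ 2.75472514e-03, -6.12639999e+01, -2.58181733e+01,  6.93612196e-02,
        4.81085829e-02, -1.00339942e-04]), 'eef_pos': array([255.72526627, 570.0342634 , 233.0612828 ]), 'tcp_rot': array([-1.57066612e+00,  1.11989483e-03,  1.14900010e+00]), 'ft_force': array([-0.21069852,  0.0267593 , -0.04271935]), 'moment': array([ 0.04480292, -0.05083494,  0.00261629]), 'opening': 1.000860343379402}
scene {'vertical_fov': 49.53166816968712, 'cx': 255.55924790746434, 'cy': 190.49714242594322, 'eye': array([1237.51654335,  560.68026291,  944.36047553]), 'rotation': array([ 0.81713735, -0.02125971,  2.29152779])}
side {'vertical_fov': 54.00480215070698, 'cx': 255.49248757077183, 'cy': 192.3757234582628, 'eye': array([ 374.19298982, -439.25374928,  811.87798149]), 'rotation': array([ 0.70534208, -0.01784189, -0.49432356])}
```

View pics/scene0.png

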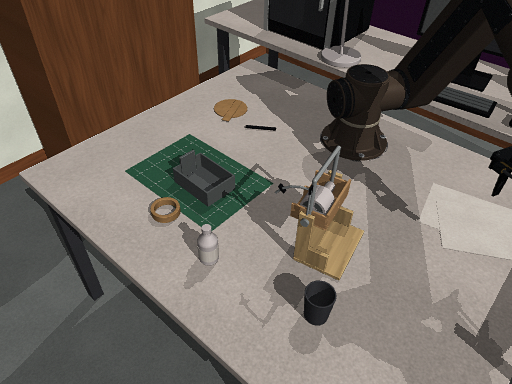

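View pics/side0.png

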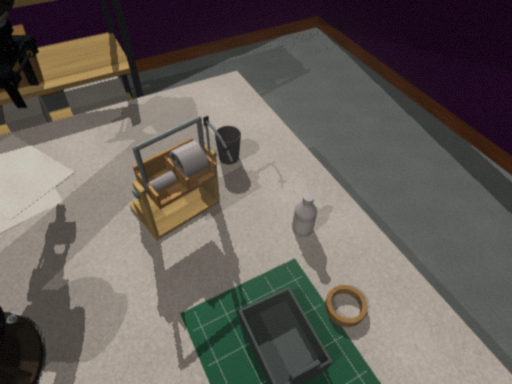

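```bash
cat > h.py <<'E'
from cell import env
import cv2,numpy as np
from scipy.spatial.transform import Rotation as Ro
class Cam:
    def __init__(s,n):
        c=env.calibration(n);s.R=Ro.from_euler('xyz',c['rotation']).as_matrix();s.e=np.array(c['eye']);s.f=192/np.tan(np.radians(c['vertical_fov']/2));s.cx=c['cx'];s.cy=c['cy']
    def ray(s,u,v):
        u=np.asarray(u,float);v=np.asarray(v,float)
        return np.stack([(u-s.cx)/s.f,-(v-s.cy)/s.f,-np.ones_like(u)],-1)@s.R.T
    def plane(s,u,v,z):
        r=s.ray(u,v);return s.e+r*((z-s.e[2])/r[...,2])[...,None]
    def cloud(s,d):
        v,u=np.mgrid[:d.shape[0],:d.shape[1]];P=s.e+s.ray(u,v)*d[...,None];P[d==0]=np.nan;return P
    def proj(s,P):
        q=(np.asarray(P,float)-s.e)@s.R;return np.stack([s.cx+s.f*q[...,0]/-q[...,2],s.cy+s.f*q[...,1]/q[...,2]],-1)
E
python3 - <<'E'
from h import *
for n,(x0,y0,x1,y1) in(("scene",(120,100,380,330)),("side",(120,100,400,384))):
    im=cv2.imread(f"pics/{n}0.png")[y0:y1,x0:x1];im=cv2.resize(im,None,fx=2.1 if n=='side' else 2.6,fy=2.1 if n=='side' else 2.6,interpolation=2);cv2.imwrite(f"pics/{n}0z.png",im)
# top-down height map merged
H=np.zeros((600,800))
out=np.zeros((600,800,3),np.uint8)
for n in("scene","side"):
    c=Cam(n);P=c.cloud(np.load(n+"0.npy")).reshape(-1,3);I=cv2.imread(f"pics/{n}0.png").reshape(-1,3)
    t=P[(np.abs(P[:,2])<15)&(P[:,0]>300)&(P[:,0]<900)];print(n,np.nanmedian(t[:,2]),t[:,2].std())
    o=np.argsort(np.nan_to_num(P[:,2]))
    for p,k in zip(P[o],I[o]):
        if np.isnan(p).any() or p[2]>330: continue
        r=int((1100-p[0])*.6+0);q=int((700-p[1])*.6)
        if 0<=r<599 and 0<=q<799 and p[2]>=H[r,q]: H[r,q]=p[2];out[r:r+2,q:q+2]=k
cv2.imwrite("pics/top0.png",out)
E
```

```text
scene -0.5567273602785576 2.96355437914519
side -0.06464880318060295 2.6896789393732474
```

View pics/scene0z.png

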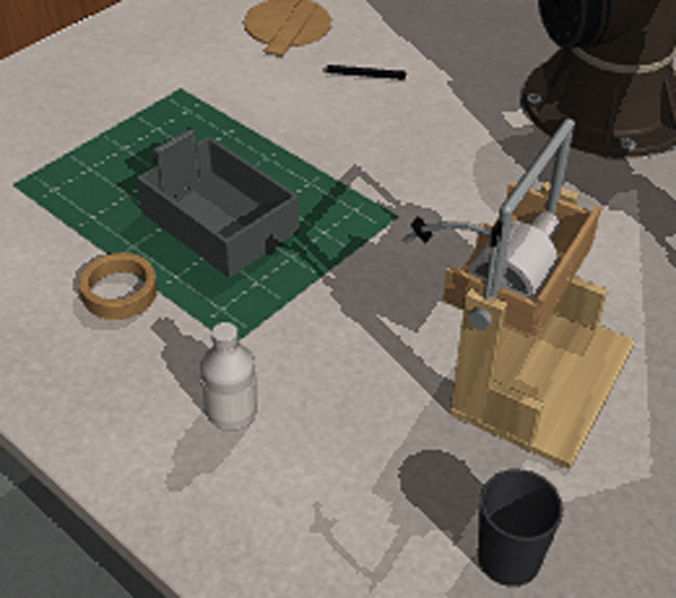

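View pics/side0z.png

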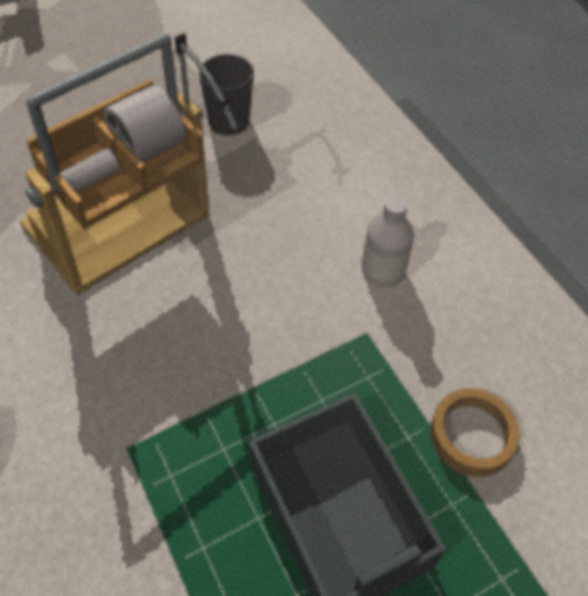

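View pics/top0.png

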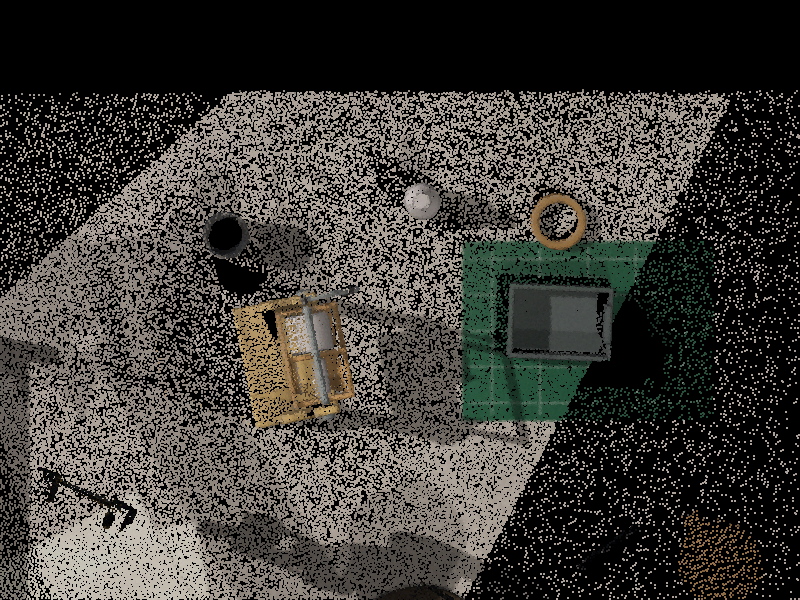

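Run:
```python
from h import *
A={}
def rect(P):
    r=cv2.minAreaRect(P[:,:2].astype(np.float32));return np.round(r[0],1),np.round(r[1],1),round(r[2],2)
for n in("scene","side"):
    c=Cam(n);P=c.cloud(np.load(n+"0.npy")).reshape(-1,3)
    P=P[~np.isnan(P).any(1)]
    def reg(x0,x1,y0,y1,z0,z1):
        return P[(P[:,0]>x0)&(P[:,0]<x1)&(P[:,1]>y0)&(P[:,1]<y1)&(P[:,2]>z0)&(P[:,2]<z1)]
    b=reg(350,650,100,330,270,305)
    m=b.mean(0);print(n,"bail",len(b),m,b[:,2].min(),b[:,2].max());l=cv2.fitLine(b[:,:2].astype(np.float32),cv2.DIST_HUBER,0,.01,.01).ravel();print(l,np.degrees(np.arctan2(l[1],l[0])));t=(b[:,:2]-l[2:])@l[:2];print("ext",t.min(),t.max(), l[2:]+l[:2]*(t.min()+t.max())/2)
    f=reg(360,640,80,330,7,17);print("foot",len(f),rect(f))
    f=reg(360,640,80,330,184,196);print("cheektop",len(f),rect(f))
    x=reg(470,680,-350,-120,54,66);print("rim",len(x),rect(x))
    x=reg(470,680,-350,-120,72,95);print("tab",len(x),len(x) and rect(x), x.max(0) if len(x) else 0)
    for nm,(a,z) in dict(tape=((655,800,-320,-170),(18,32)),bottle=((680,850,-60,60),(20,140)),pot=((620,800,250,400),(80,100))).items():
        x=reg(*a,*z);print(nm,len(x),rect(x) if len(x) else 0)
```

```text
scene bail 298 [534.61170824 180.16445465 289.12216372] 270.0392209366195 297.5668179311051
[9.8381060e-01 1.7921132e-01 5.2985883e+02 1.8062886e+02] 10.323825
ext -97.98058727118672 80.87790635629857 [521.44592627 179.09636348]
foot 1809 (array([499.6, 225.4]), array([204.3, 139.5]), 10.85)
cheektop 468 (array([509.7, 175.7]), array([203.5, 102.6]), 11.11)
rim 307 (array([ 562.6, -233.6]), array([176.4, 125.3]), 87.31)
tab 96 (array([ 561.3, -312.2]), array([16.1, 61. ]), 85.3) [ 592.02178518 -304.12330802   91.7331822 ]
tape 260 (array([ 732.8, -229.3]), array([90., 88.]), 68.21)
bottle 622 (array([772. ,   3.8]), array([43.1, 56.6]), 48.31)
pot 328 (array([709.7, 324.4]), array([75.5, 74.6]), 40.62)
side bail 579 [515.34251519 173.18501687 289.42921139] 270.1030128925612 298.4779884433133
[9.8108321e-01 1.9358635e-01 5.1070920e+02 1.7251080e+02] 11.162153
ext -83.41993725492173 99.13961853545256 [518.42035572 174.03236108]
foot 1576 (array([498.7, 223.4]), array([200.4, 140. ]), 11.23)
cheektop 682 (array([508.4, 173.8]), array([199.3, 100.9]), 10.51)
rim 770 (array([ 562.9, -232.9]), array([170.7, 120.8]), 87.54)
tab 252 (array([ 558.9, -312.9]), array([10.7, 59.5]), 87.78) [ 588.64401329 -306.88484902   92.60443638]
tape 597 (array([ 730. , -230.2]), array([88.3, 88.8]), 85.79)
bottle 716 (array([758.5,  -8.4]), array([42.8, 55.6]), 41.74)
pot 218 (array([709.8, 323.4]), array([74.7, 72. ]), 50.38)
```

Request:
move_arm:
  rows:
    - {"ty": -4, "ry": -0.0945}
    - {"ty": -4, "ry": -0.0945}
    - {"ty": -4, "ry": -0.0945}
    - {"ty": -4, "ry": -0.0945}
    - {}

```text
validation failed for argument at $.ro...
```

Request:
move_arm:
  rows:
    - {"tx": 0, "ty": -4, "tz": 0, "rx": 0, "ry": -0.0945, "rz": 0, "grip": 100}
    - {"tx": 0, "ty": -4, "tz": 0, "rx": 0, "ry": -0.0945, "rz": 0, "grip": 100}
    - {"tx": 0, "ty": -4, "tz": 0, "rx": 0, "ry": -0.0945, "rz": 0, "grip": 100}
    - {"tx": 0, "ty": -4, "tz": 0, "rx": 0, "ry": -0.0945, "rz": 0, "grip": 100}
    - {"tx": 0, "ty": 0, "tz": 0, "rx": 0, "ry": 0, "rz": 0, "grip": 100}

```text
t: 0.52
eef_pos: [256.3, 571.2, 401.6]
tcp_rot: [-1.576, -0.01, 1.533]
ft_force: [-0.1, 0.6, 2.1]
opening: 0.996
```

Request:
move_arm:
  rows:
    - {"tx": -3.3, "ty": 0, "tz": -2.1, "rx": 0, "ry": 0, "rz": 0, "grip": 100}
    - {"tx": -3.3, "ty": 0, "tz": -2.1, "rx": 0, "ry": 0, "rz": 0, "grip": 100}
    - {"tx": -3.3, "ty": 0, "tz": -2.1, "rx": 0, "ry": 0, "rz": 0, "grip": 100}
    - {"tx": -3.3, "ty": 0, "tz": -2.1, "rx": 0, "ry": 0, "rz": 0, "grip": 100}
    - {"tx": -3.3, "ty": 0, "tz": -2.1, "rx": 0, "ry": 0, "rz": 0, "grip": 100}
    - {"tx": -3.3, "ty": 0, "tz": -2.1, "rx": 0, "ry": 0, "rz": 0, "grip": 100}
    - {"tx": -3.3, "ty": 0, "tz": -2.1, "rx": 0, "ry": 0, "rz": 0, "grip": 100}
    - {"tx": -3.3, "ty": 0, "tz": -2.1, "rx": 0, "ry": 0, "rz": 0, "grip": 100}
    - {"tx": -3.3, "ty": 0, "tz": -2.1, "rx": 0, "ry": 0, "rz": 0, "grip": 100}
    - {"tx": -3.3, "ty": 0, "tz": -2.1, "rx": 0, "ry": 0, "rz": 0, "grip": 100}

```text
t: 1.35
eef_pos: [451.7, 229.5, 393.3]
tcp_rot: [-1.571, -0.0, 1.527]
ft_force: [0.3, 0.7, 0.3]
opening: 1.0
```

Request:
move_arm:
  rows:
    - {"tx": -3.85, "ty": 0, "tz": -0.95, "rx": 0, "ry": 0, "rz": 0, "grip": 100}
    - {"tx": -3.85, "ty": 0, "tz": -0.95, "rx": 0, "ry": 0, "rz": 0, "grip": 100}
    - {"tx": -3.85, "ty": 0, "tz": -0.95, "rx": 0, "ry": 0, "rz": 0, "grip": 100}
    - {"tx": -3.85, "ty": 0, "tz": -0.95, "rx": 0, "ry": 0, "rz": 0, "grip": 100}
    - {"tx": -3.85, "ty": 0, "tz": -0.95, "rx": 0, "ry": 0, "rz": 0, "grip": 100}
    - {"tx": -3.85, "ty": 0, "tz": -0.95, "rx": 0, "ry": 0, "rz": 0, "grip": 100}
    - {"tx": -3.85, "ty": 0, "tz": -0.95, "rx": 0, "ry": 0, "rz": 0, "grip": 100}
    - {"tx": -3.85, "ty": 0, "tz": -0.95, "rx": 0, "ry": 0, "rz": 0, "grip": 100}
    - {"tx": -3.85, "ty": 0, "tz": -0.95, "rx": 0, "ry": 0, "rz": 0, "grip": 100}
    - {"tx": -3.85, "ty": 0, "tz": -0.95, "rx": 0, "ry": 0, "rz": 0, "grip": 100}

```text
t: 2.18
eef_pos: [529.1, -159.5, 393.2]
tcp_rot: [-1.571, -0.0, 1.526]
ft_force: [0.6, 1.3, 0.3]
opening: 0.996
```

Request:
move_arm:
  rows:
    - {"tx": -3.8, "ty": 0, "tz": -0.95, "rx": 0, "ry": 0, "rz": 0, "grip": 100}
    - {"tx": -3.8, "ty": 0, "tz": -0.95, "rx": 0, "ry": 0, "rz": 0, "grip": 100}
    - {"tx": -3.8, "ty": 0, "tz": -0.95, "rx": 0, "ry": 0, "rz": 0, "grip": 100}
    - {"tx": -3.8, "ty": 0, "tz": -0.95, "rx": 0, "ry": 0, "rz": 0, "grip": 100}
    - {"tx": 0, "ty": 4, "tz": 0, "rx": 0, "ry": 0, "rz": 0, "grip": 100}
    - {"tx": 0, "ty": 4, "tz": 0, "rx": 0, "ry": 0, "rz": 0, "grip": 100}
    - {"tx": 0, "ty": 4, "tz": 0, "rx": 0, "ry": 0, "rz": 0, "grip": 100}
    - {"tx": 0, "ty": 4, "tz": 0, "rx": 0, "ry": 0, "rz": 0, "grip": 100}
    - {"tx": 0, "ty": 0, "tz": 0, "rx": 0, "ry": 0, "rz": 0, "grip": 100}
    - {"tx": 0, "ty": 0, "tz": 0, "rx": 0, "ry": 0, "rz": 0, "grip": 100}

```text
t: 3.02
eef_pos: [560.3, -310.7, 232.6]
tcp_rot: [-1.568, -0.002, 1.527]
ft_force: [-0.3, -0.8, 1.3]
opening: 0.999
```

Run:
```python
from h import *
a,_=env.read_camera("wrist");b,_=env.read_camera("side");cv2.imwrite("pics/w1.png",np.vstack([cv2.resize(a,(400,300)),cv2.resize(b,(400,300))]))
```

```text
(no output)
```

View pics/w1.png

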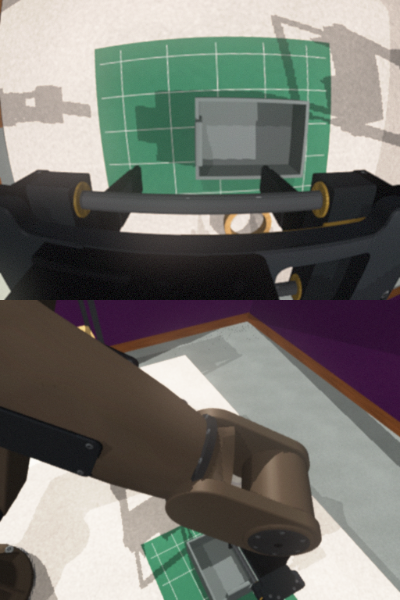

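The wrist view (top half) shows the tab at the box's left end (about 198,140), midway between the two fingertips (125 and 272). I'm descending and pinching.

Request:
move_arm:
  rows:
    - {"tx": -0.1, "ty": 4, "tz": 0, "rx": 0, "ry": 0, "rz": 0, "grip": 100}
    - {"tx": 0, "ty": 4, "tz": 0, "rx": 0, "ry": 0, "rz": 0, "grip": 100}
    - {"tx": 0, "ty": 3.5, "tz": 0, "rx": 0, "ry": 0, "rz": 0, "grip": 100}
    - {"tx": 0, "ty": 2.5, "tz": 0, "rx": 0, "ry": 0, "rz": 0, "grip": 100}
    - {"tx": 0, "ty": 2, "tz": 0, "rx": 0, "ry": 0, "rz": 0, "grip": 100}
    - {"tx": 0, "ty": 0, "tz": 0, "rx": 0, "ry": 0, "rz": 0, "grip": 50}
    - {"tx": 0, "ty": 0, "tz": 0, "rx": 0, "ry": 0, "rz": 0, "grip": 20}
    - {"tx": 0, "ty": 0, "tz": 0, "rx": 0, "ry": 0, "rz": 0, "grip": 0}
    - {"tx": 0, "ty": 0, "tz": 0, "rx": 0, "ry": 0, "rz": 0, "grip": 0}
    - {"tx": 0, "ty": 0, "tz": 0, "rx": 0, "ry": 0, "rz": 0, "grip": 0}

```text
t: 3.95
eef_pos: [561.2, -312.4, 75.6]
tcp_rot: [-1.573, 0.002, 1.527]
ft_force: [-0.5, -0.3, 0.1]
opening: 0.707
```

Request:
move_arm:
  rows:
    - {"tx": 0, "ty": 0, "tz": 0, "rx": 0, "ry": 0, "rz": 0, "grip": 0}
    - {"tx": 0, "ty": 0, "tz": 0, "rx": 0, "ry": 0, "rz": 0, "grip": 0}
    - {"tx": 0, "ty": 0, "tz": 0, "rx": 0, "ry": 0, "rz": 0, "grip": 0}
    - {"tx": 0, "ty": 0, "tz": 0, "rx": 0, "ry": 0, "rz": 0, "grip": 0}

```text
t: 4.28
eef_pos: [560.6, -311.9, 73.7]
tcp_rot: [-1.571, -0.0, 1.527]
ft_force: [1.1, 0.0, 0.3]
opening: 0.424
```

Request:
move_arm:
  rows:
    - {"tx": 0, "ty": 0, "tz": 0, "rx": 0, "ry": 0, "rz": 0, "grip": 0}
    - {"tx": 0, "ty": 0, "tz": 0, "rx": 0, "ry": 0, "rz": 0, "grip": 0}
    - {"tx": 0, "ty": 0, "tz": 0, "rx": 0, "ry": 0, "rz": 0, "grip": 0}
    - {"tx": 0, "ty": 0, "tz": 0, "rx": 0, "ry": 0, "rz": 0, "grip": 0}
    - {"tx": 0, "ty": 0, "tz": 0, "rx": 0, "ry": 0, "rz": 0, "grip": 0}
    - {"tx": 0, "ty": 0, "tz": 0, "rx": 0, "ry": 0, "rz": 0, "grip": 0}
    - {"tx": 0, "ty": 0, "tz": 0, "rx": 0, "ry": 0, "rz": 0, "grip": 0}
    - {"tx": 0, "ty": 0, "tz": 0, "rx": 0, "ry": 0, "rz": 0, "grip": 0}

```text
t: 4.95
eef_pos: [560.5, -312.1, 73.5]
tcp_rot: [-1.571, 0.0, 1.527]
ft_force: [-0.5, -1.4, -1.0]
opening: 0.104
```

Request:
move_arm:
  rows:
    - {"tx": 1.4, "ty": 0, "tz": -0.24, "rx": 0, "ry": 0, "rz": 0, "grip": 0}
    - {"tx": 2.4, "ty": 0, "tz": -0.24, "rx": 0, "ry": 0, "rz": 0, "grip": 0}
    - {"tx": 2.4, "ty": 0, "tz": -0.24, "rx": 0, "ry": 0, "rz": 0, "grip": 0}
    - {"tx": 2.4, "ty": 0, "tz": -0.24, "rx": 0, "ry": 0, "rz": 0, "grip": 0}
    - {"tx": 2.4, "ty": 0, "tz": -0.24, "rx": 0, "ry": 0, "rz": 0, "grip": 0}
    - {"tx": 2.4, "ty": 0, "tz": -0.24, "rx": 0, "ry": 0, "rz": 0, "grip": 0}
    - {"tx": 2.4, "ty": 0, "tz": -0.24, "rx": 0, "ry": 0, "rz": 0, "grip": 0}
    - {"tx": 2.4, "ty": 0, "tz": -0.24, "rx": 0, "ry": 0, "rz": 0, "grip": 0}
    - {"tx": 2.4, "ty": 0, "tz": -0.24, "rx": 0, "ry": 0, "rz": 0, "grip": 0}
    - {"tx": 2.4, "ty": 0, "tz": -0.24, "rx": 0, "ry": 0, "rz": 0, "grip": 0}

```text
t: 5.78
eef_pos: [594.5, -81.9, 73.6]
tcp_rot: [-1.571, -0.0, 1.527]
ft_force: [-0.3, -1.5, -1.5]
opening: 0.103
```

Request:
move_arm:
  rows:
    - {"tx": 1.3, "ty": 0, "tz": 0, "rx": 0, "ry": -0.02, "rz": 0, "grip": 0}
    - {"tx": 0, "ty": 0, "tz": 0, "rx": 0, "ry": -0.027, "rz": 0, "grip": 0}
    - {"tx": 0, "ty": 0, "tz": 0, "rx": 0, "ry": -0.027, "rz": 0, "grip": 0}
    - {"tx": 0, "ty": 0, "tz": 0, "rx": 0, "ry": -0.027, "rz": 0, "grip": 0}
    - {"tx": 0, "ty": 0, "tz": 0, "rx": 0, "ry": -0.027, "rz": 0, "grip": 0}
    - {"tx": 0, "ty": 0, "tz": 0, "rx": 0, "ry": -0.027, "rz": 0, "grip": 0}
    - {"tx": 0, "ty": 0, "tz": 0, "rx": 0, "ry": -0.027, "rz": 0, "grip": 0}
    - {"tx": 0, "ty": 0, "tz": 0, "rx": 0, "ry": -0.027, "rz": 0, "grip": 0}
    - {"tx": 0, "ty": 0, "tz": 0, "rx": 0, "ry": -0.027, "rz": 0, "grip": 0}
    - {"tx": 0, "ty": 0, "tz": 0, "rx": 0, "ry": 0, "rz": 0, "grip": 0}

```text
t: 6.62
eef_pos: [595.0, -70.2, 73.5]
tcp_rot: [-1.571, -0.0, 1.765]
ft_force: [-0.3, 0.2, -1.2]
opening: 0.102
```

Run:
```python
from h import *
s=env.state();print(s['t'],s['eef_pos'],s['tcp_rot'],s['ft_force'])
from h import *
n="scene";p,d=env.read_camera(n);cv2.imwrite("pics/s2.png",p)
P=Cam(n).cloud(d).reshape(-1,3);P=P[~np.isnan(P).any(1)]
m=(P[:,0]>480)&(P[:,0]<680)&(P[:,1]>-120)&(P[:,1]<130)&(P[:,2]>54)&(P[:,2]<66)
print(cv2.minAreaRect(P[m][:,:2].astype(np.float32)))
```

```text
6.6167 [595.04983907 -70.24414999  73.54863135] [-1.57075249e+00 -2.25287297e-04  1.76500998e+00] [-0.32668451  0.22606647 -1.21171724]
((579.6970825195312, 8.458427429199219), (124.15477752685547, 172.2075958251953), 11.272214889526367)
```

View pics/s2.png

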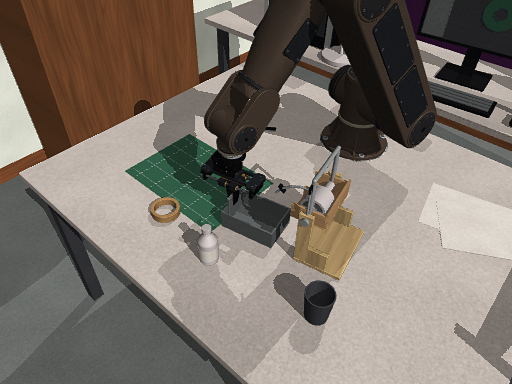

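The box (centre about 255,215 in the scene view) is square to the stand. I measure it at (579.7, 8.5) mm with an 11.3° yaw. Advancing it to the foot.

Request:
move_arm:
  rows:
    - {"tx": 1, "ty": 0, "tz": 0, "rx": 0, "ry": 0, "rz": 0, "grip": 0}
    - {"tx": 1, "ty": 0, "tz": 0, "rx": 0, "ry": 0, "rz": 0, "grip": 0}
    - {"tx": 1, "ty": 0, "tz": 0, "rx": 0, "ry": 0, "rz": 0, "grip": 0}
    - {"tx": 1, "ty": 0, "tz": 0, "rx": 0, "ry": 0, "rz": 0, "grip": 0}
    - {"tx": 1, "ty": 0, "tz": 0, "rx": 0, "ry": 0, "rz": 0, "grip": 0}
    - {"tx": 1, "ty": 0, "tz": 0, "rx": 0, "ry": 0, "rz": 0, "grip": 0}
    - {"tx": 0.5, "ty": 0, "tz": 0, "rx": 0, "ry": 0, "rz": 0, "grip": 0}
    - {"tx": 0.2, "ty": 0, "tz": 0, "rx": 0, "ry": 0, "rz": 0, "grip": 0}
    - {"tx": 0.1, "ty": 0, "tz": 0, "rx": 0, "ry": 0, "rz": 0, "grip": 0}
    - {"tx": 0, "ty": 0, "tz": 0, "rx": 0, "ry": 0, "rz": 0, "grip": 0}

```text
t: 7.5
eef_pos: [582.1, -3.3, 73.6]
tcp_rot: [-1.571, -0.0, 1.763]
ft_force: [-0.5, 1.3, -3.4]
opening: 0.103
```

Request:
move_arm:
  rows:
    - {"tx": 0.1, "ty": 0, "tz": 0, "rx": 0, "ry": 0, "rz": 0, "grip": 0}
    - {"tx": 0.1, "ty": 0, "tz": 0, "rx": 0, "ry": 0, "rz": 0, "grip": 0}

```text
t: 7.67
eef_pos: [581.9, -1.9, 73.6]
tcp_rot: [-1.571, 0.0, 1.763]
ft_force: [-0.5, -0.5, -2.7]
opening: 0.105
```

Request:
move_arm:
  rows:
    - {"tx": 0.1, "ty": 0, "tz": 0, "rx": 0, "ry": 0, "rz": 0, "grip": 0}
    - {"tx": 0.1, "ty": 0, "tz": 0, "rx": 0, "ry": 0, "rz": 0, "grip": 0}
    - {"tx": 0, "ty": 0, "tz": 0, "rx": 0, "ry": 0, "rz": 0, "grip": 0}

```text
t: 7.92
eef_pos: [581.4, 0.5, 73.6]
tcp_rot: [-1.571, -0.0, 1.763]
ft_force: [-0.2, -0.1, -2.6]
opening: 0.105
```

Request:
move_arm:
  rows:
    - {"tx": 0.1, "ty": 0, "tz": 0, "rx": 0, "ry": 0, "rz": 0, "grip": 0}
    - {"tx": 0, "ty": 0, "tz": 0, "rx": 0, "ry": 0, "rz": 0, "grip": 0}

```text
t: 8.08
eef_pos: [581.5, 1.3, 73.8]
tcp_rot: [-1.571, 0.0, 1.763]
ft_force: [1.0, -2.5, -2.1]
opening: 0.104
```

Request:
move_arm:
  rows:
    - {"tx": 0, "ty": 0, "tz": 0, "rx": 0, "ry": 0, "rz": 0, "grip": 50}
    - {"tx": 0, "ty": 0, "tz": 0, "rx": 0, "ry": 0, "rz": 0, "grip": 50}
    - {"tx": 0, "ty": 0, "tz": 0, "rx": 0, "ry": 0, "rz": 0, "grip": 50}
    - {"tx": 0, "ty": 0, "tz": 0, "rx": 0, "ry": 0, "rz": 0, "grip": 50}
    - {"tx": 0, "ty": 0, "tz": 0, "rx": 0, "ry": 0, "rz": 0, "grip": 50}
    - {"tx": 0, "ty": 0, "tz": 0, "rx": 0, "ry": 0, "rz": 0, "grip": 50}

```text
t: 8.58
eef_pos: [581.2, 1.5, 73.7]
tcp_rot: [-1.571, -0.0, 1.763]
ft_force: [0.3, -0.2, 0.1]
opening: 0.465
```

Request:
move_arm:
  rows:
    - {"tx": 0, "ty": -2, "tz": 0, "rx": 0, "ry": 0, "rz": 0, "grip": 50}
    - {"tx": 0, "ty": -4, "tz": 0, "rx": 0, "ry": 0, "rz": 0, "grip": 50}
    - {"tx": 0, "ty": -4, "tz": 0, "rx": 0, "ry": 0, "rz": 0, "grip": 50}
    - {"tx": 0, "ty": -4, "tz": 0, "rx": 0, "ry": 0, "rz": 0, "grip": 50}
    - {"tx": 0, "ty": -4, "tz": 0, "rx": 0, "ry": 0, "rz": 0, "grip": 50}
    - {"tx": 0, "ty": -4, "tz": 0, "rx": 0, "ry": 0, "rz": 0, "grip": 50}
    - {"tx": 0, "ty": -4, "tz": 0, "rx": 0, "ry": 0, "rz": 0, "grip": 50}
    - {"tx": 0, "ty": -4, "tz": 0, "rx": 0, "ry": 0, "rz": 0, "grip": 50}
    - {"tx": 0, "ty": -2, "tz": 0, "rx": 0, "ry": 0, "rz": 0, "grip": 50}
    - {"tx": 0, "ty": 0, "tz": 0, "rx": 0, "ry": 0, "rz": 0, "grip": 50}

```text
t: 9.42
eef_pos: [581.8, 1.4, 398.8]
tcp_rot: [-1.579, 0.002, 1.763]
ft_force: [0.5, 0.3, 0.5]
opening: 0.5
```

Run:
```python
from h import *
s=env.state();print(s['t'],s['eef_pos'],s['tcp_rot'],s['opening'])
for n in("scene","side"):
    p,d=env.read_camera(n);cv2.imwrite(f"pics/{n}3.png",p);np.save(n+"3.npy",d)
    P=Cam(n).cloud(d).reshape(-1,3);P=P[~np.isnan(P).any(1)]
    def reg(x0,x1,y0,y1,z0,z1):
        return P[(P[:,0]>x0)&(P[:,0]<x1)&(P[:,1]>y0)&(P[:,1]<y1)&(P[:,2]>z0)&(P[:,2]<z1)]
    print(cv2.minAreaRect(reg(480,680,-60,175,54,66)[:,:2].astype(np.float32)))
    b=reg(440,580,120,230,282,302);print(len(b),b.mean(0)); O=np.array([508.7,175.3]);q=(b[:,:2]-O)
    print("bail stand y",np.median(q@[-.1908,.9816]))
    print("wheel-ish top",np.round(reg(430,600,120,240,205,232).mean(0)),len(reg(430,600,120,240,205,232)))
```

```text
9.4167 [581.83445803   1.41229733 398.80284412] [-1.5785035   0.00231977  1.76310739] 0.4999316857794983
((565.812744140625, 78.47313690185547), (124.26581573486328, 169.02381896972656), 11.546969413757324)
187 [513.3263847  177.43554448 293.67797937]
bail stand y 1.6620303863731927
wheel-ish top [542. 192. 216.] 394
((564.88916015625, 80.4419937133789), (121.94642639160156, 172.0666046142578), 10.933073043823242)
387 [507.56334382 172.61101255 292.93244429]
bail stand y -3.116366247587846
wheel-ish top [540. 176. 217.] 619
```

View pics/scene3.png

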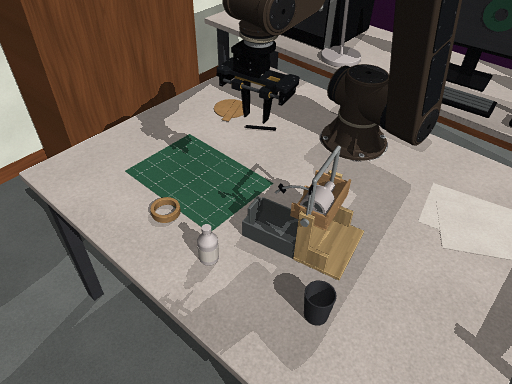

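Box is in place: stand frame (37, −105) mm, yaw about 11°. Next, straddle the bail.

Request:
move_arm:
  rows:
    - {"tx": 3.7, "ty": 0, "tz": 0.77, "rx": 0, "ry": 0, "rz": 0, "grip": 45}
    - {"tx": 3.7, "ty": 0, "tz": 0.77, "rx": 0, "ry": 0, "rz": 0, "grip": 45}
    - {"tx": 3.7, "ty": 0, "tz": 0.77, "rx": 0, "ry": 0, "rz": 0, "grip": 45}
    - {"tx": 3.7, "ty": 0, "tz": 0.77, "rx": 0, "ry": 0, "rz": 0, "grip": 45}
    - {"tx": 3.7, "ty": 0, "tz": 0.77, "rx": 0, "ry": 0, "rz": 0, "grip": 45}
    - {"tx": 0, "ty": 0, "tz": 0, "rx": 0, "ry": 0, "rz": 0, "grip": 45}
    - {"tx": 0, "ty": 0, "tz": 0, "rx": 0, "ry": 0, "rz": 0, "grip": 45}
    - {"tx": 0, "ty": 0, "tz": 0, "rx": 0, "ry": 0, "rz": 0, "grip": 45}

```text
t: 10.18
eef_pos: [508.0, 175.5, 392.4]
tcp_rot: [-1.569, 0.0, 1.764]
ft_force: [1.2, -1.0, -0.7]
opening: 0.452
```

Run:
```python
from h import *
s=env.state();print(s['t'],s['eef_pos'],s['tcp_rot'],s['opening'])
p,_=env.read_camera("wrist");cv2.imwrite("pics/w4.png",p)
```

```text
10.1833 [507.97314259 175.52594919 392.40468472] [-1.56883209e+00  2.07587160e-04  1.76368184e+00] 0.4524871015460728
```

View pics/w4.png

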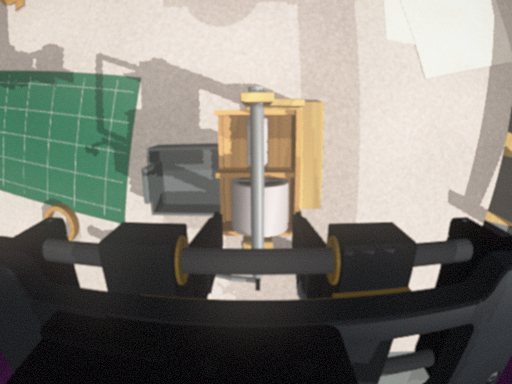

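The bar (column 257) lies midway between the fingers (220 and 297), with the wheel in the +x lane in line with the box. Descending over the bar.

Request:
move_arm:
  rows:
    - {"tx": 0, "ty": 3, "tz": 0, "rx": 0, "ry": 0, "rz": 0, "grip": 45}
    - {"tx": 0, "ty": 3, "tz": 0, "rx": 0, "ry": 0, "rz": 0, "grip": 45}
    - {"tx": 0, "ty": 2.2, "tz": 0, "rx": 0, "ry": 0, "rz": 0, "grip": 45}
    - {"tx": 0, "ty": 1.5, "tz": 0, "rx": 0, "ry": 0, "rz": 0, "grip": 45}
    - {"tx": 0, "ty": 0, "tz": 0, "rx": 0, "ry": 0, "rz": 0, "grip": 23}
    - {"tx": 0, "ty": 0, "tz": 0, "rx": 0, "ry": 0, "rz": 0, "grip": 23}
    - {"tx": 0, "ty": 0, "tz": 0, "rx": 0, "ry": 0, "rz": 0, "grip": 23}
    - {"tx": 0, "ty": 0, "tz": 0, "rx": 0, "ry": 0, "rz": 0, "grip": 23}
    - {"tx": 0, "ty": 0, "tz": 0, "rx": 0, "ry": 0, "rz": 0, "grip": 23}

```text
t: 10.98
eef_pos: [508.4, 175.5, 297.6]
tcp_rot: [-1.572, -0.0, 1.763]
ft_force: [-0.6, 0.1, 0.6]
opening: 0.238
```

Request:
move_arm:
  rows:
    - {"tx": -0.3, "ty": 0.1, "tz": 0, "rx": 0, "ry": 0, "rz": 0, "grip": 23}
    - {"tx": -0.3, "ty": 0.1, "tz": 0, "rx": 0, "ry": 0, "rz": 0, "grip": 23}
    - {"tx": -0.35, "ty": 0.1, "tz": 0, "rx": 0, "ry": 0, "rz": 0, "grip": 23}
    - {"tx": -0.39, "ty": 0.02, "tz": 0, "rx": 0, "ry": 0, "rz": 0, "grip": 23}
    - {"tx": -0.39, "ty": 0.03, "tz": 0, "rx": 0, "ry": 0, "rz": 0, "grip": 23}
    - {"tx": -0.39, "ty": 0.05, "tz": 0, "rx": 0, "ry": 0, "rz": 0, "grip": 23}
    - {"tx": -0.39, "ty": 0.06, "tz": 0, "rx": 0, "ry": 0, "rz": 0, "grip": 23}
    - {"tx": -0.39, "ty": 0.08, "tz": 0, "rx": 0, "ry": 0, "rz": 0, "grip": 23}
    - {"tx": -0.39, "ty": 0.09, "tz": 0, "rx": 0, "ry": 0, "rz": 0, "grip": 23}
    - {"tx": -0.39, "ty": 0.1, "tz": 0, "rx": 0, "ry": 0, "rz": 0, "grip": 23}

```text
t: 11.82
eef_pos: [515.2, 139.1, 289.2]
tcp_rot: [-1.571, -0.0, 1.763]
ft_force: [0.5, 1.4, 1.1]
opening: 0.228
```

Request:
move_arm:
  rows:
    - {"tx": -0.29, "ty": 0.1, "tz": 0, "rx": 0, "ry": 0, "rz": 0, "grip": 23}
    - {"tx": -0.29, "ty": 0.1, "tz": 0, "rx": 0, "ry": 0, "rz": 0, "grip": 23}
    - {"tx": -0.29, "ty": 0.11, "tz": 0, "rx": 0, "ry": 0, "rz": 0, "grip": 23}
    - {"tx": -0.29, "ty": 0.11, "tz": 0, "rx": 0, "ry": 0, "rz": 0, "grip": 23}
    - {"tx": -0.29, "ty": 0.12, "tz": 0, "rx": 0, "ry": 0, "rz": 0, "grip": 23}
    - {"tx": -0.29, "ty": 0.12, "tz": 0, "rx": 0, "ry": 0, "rz": 0, "grip": 23}
    - {"tx": -0.29, "ty": 0.13, "tz": 0, "rx": 0, "ry": 0, "rz": 0, "grip": 23}
    - {"tx": -0.29, "ty": 0.13, "tz": 0, "rx": 0, "ry": 0, "rz": 0, "grip": 23}
    - {"tx": -0.29, "ty": 0.14, "tz": 0, "rx": 0, "ry": 0, "rz": 0, "grip": 23}
    - {"tx": -0.29, "ty": 0.15, "tz": 0, "rx": 0, "ry": 0, "rz": 0, "grip": 23}

```text
t: 12.65
eef_pos: [520.7, 110.8, 277.1]
tcp_rot: [-1.571, -0.0, 1.763]
ft_force: [-0.4, 1.9, 1.3]
opening: 0.231
```

Run:
```python
from h import *
s=env.state();print(s['t'],s['eef_pos'],s['tcp_rot'],s['opening'],s['ft_force'])
q=s['eef_pos'][:2]-[508.7,175.3];print(q@[.9816,.1908],q@[-.1908,.9816])
p,_=env.read_camera("wrist");cv2.imwrite("pics/w5.png",p)
```

```text
12.65 [520.71424729 110.79743702 277.10606517] [-1.57094508e+00 -6.81593944e-05  1.76298467e+00] 0.23141496920633264 [-0.41597528  1.93010507  1.2962478 ]
-0.5139038734112735 -65.60803420122234
```

View pics/w5.png

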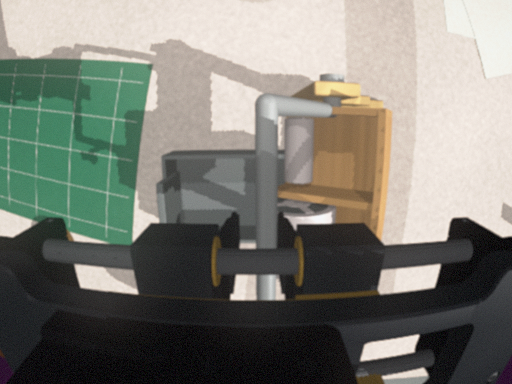

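The tray is tipped about 0.5 rad. The bar sits between the fingers, and the sleeve rests against the sill (about 298,150). Continuing to 45°.

Request:
move_arm:
  rows:
    - {"tx": -0.26, "ty": 0.16, "tz": 0, "rx": 0, "ry": 0, "rz": 0, "grip": 23}
    - {"tx": -0.25, "ty": 0.17, "tz": 0, "rx": 0, "ry": 0, "rz": 0, "grip": 23}
    - {"tx": -0.25, "ty": 0.17, "tz": 0, "rx": 0, "ry": 0, "rz": 0, "grip": 23}
    - {"tx": -0.25, "ty": 0.18, "tz": 0, "rx": 0, "ry": 0, "rz": 0, "grip": 23}
    - {"tx": -0.24, "ty": 0.18, "tz": 0, "rx": 0, "ry": 0, "rz": 0, "grip": 23}
    - {"tx": -0.24, "ty": 0.19, "tz": 0, "rx": 0, "ry": 0, "rz": 0, "grip": 23}
    - {"tx": -0.23, "ty": 0.19, "tz": 0, "rx": 0, "ry": 0, "rz": 0, "grip": 23}
    - {"tx": -0.23, "ty": 0.2, "tz": 0, "rx": 0, "ry": 0, "rz": 0, "grip": 23}
    - {"tx": -0.23, "ty": 0.2, "tz": 0, "rx": 0, "ry": 0, "rz": 0, "grip": 23}
    - {"tx": -0.22, "ty": 0.2, "tz": 0, "rx": 0, "ry": 0, "rz": 0, "grip": 23}

```text
t: 13.53
eef_pos: [525.3, 87.3, 258.6]
tcp_rot: [-1.571, -0.0, 1.763]
ft_force: [-0.3, 2.2, 1.6]
opening: 0.23
```

Request:
move_arm:
  rows:
    - {"tx": 0, "ty": 0, "tz": 0, "rx": 0, "ry": 0, "rz": 0, "grip": 23}
    - {"tx": 0, "ty": 0, "tz": 0, "rx": 0, "ry": 0, "rz": 0, "grip": 23}
    - {"tx": 0, "ty": 0, "tz": 0, "rx": 0, "ry": 0, "rz": 0, "grip": 23}
    - {"tx": 0, "ty": 0, "tz": 0, "rx": 0, "ry": 0, "rz": 0, "grip": 23}
    - {"tx": 0, "ty": 0, "tz": 0, "rx": 0, "ry": 0, "rz": 0, "grip": 23}
    - {"tx": 0, "ty": 0, "tz": 0, "rx": 0, "ry": 0, "rz": 0, "grip": 23}
    - {"tx": 0, "ty": 0, "tz": 0, "rx": 0, "ry": 0, "rz": 0, "grip": 23}
    - {"tx": 0, "ty": 0, "tz": 0, "rx": 0, "ry": 0, "rz": 0, "grip": 23}
    - {"tx": 0, "ty": 0, "tz": 0, "rx": 0, "ry": 0, "rz": 0, "grip": 23}
    - {"tx": 0, "ty": 0, "tz": 0, "rx": 0, "ry": 0, "rz": 0, "grip": 23}

```text
t: 14.37
eef_pos: [525.2, 87.5, 258.8]
tcp_rot: [-1.571, -0.0, 1.763]
ft_force: [-0.5, 0.5, 0.3]
opening: 0.229
```

Run:
```python
from h import *
s=env.state();print(s['t'],s['eef_pos'],s['tcp_rot'],s['opening'],s['ft_force'])
q=s['eef_pos'][:2]-[508.7,175.3];print(q@[.9816,.1908],q@[-.1908,.9816])
for n in("scene","side"):
    p,d=env.read_camera(n);P=Cam(n).cloud(d).reshape(-1,3);P=P[~np.isnan(P).any(1)]
    q=P-[508.7,175.3,0];X=q[:,:2]@[.9816,.1908];Y=q[:,:2]@[-.1908,.9816]
    m=(np.abs(X)>25)&(np.abs(X)<70)&(Y<-60)&(Y>-110)&(P[:,2]>242)&(P[:,2]<264)
    print(n,m.sum(),Y[m].mean(),np.median(Y[m]),P[m][:,2].max())
    cv2.imwrite(f"pics/{n}6.png",p)
a,_=env.read_camera("wrist");cv2.imwrite("pics/w6.png",np.vstack([cv2.resize(a,(400,300)),cv2.resize(cv2.imread("pics/scene6.png")[130:310,200:440],(400,300))]))
```

```text
14.3667 [525.23265774  87.5341662  258.84129881] [-1.57088581e+00 -5.97924097e-05  1.76302532e+00] 0.22946290245595902 [-0.54458431  0.47083596  0.26360226]
-0.5172642507724711 -89.30537355649936
scene 72 -82.1441855341559 -82.01670210113534 262.6615644902919
side 133 -87.38958272992676 -88.20006012646648 261.9393144282608
```

View pics/w6.png

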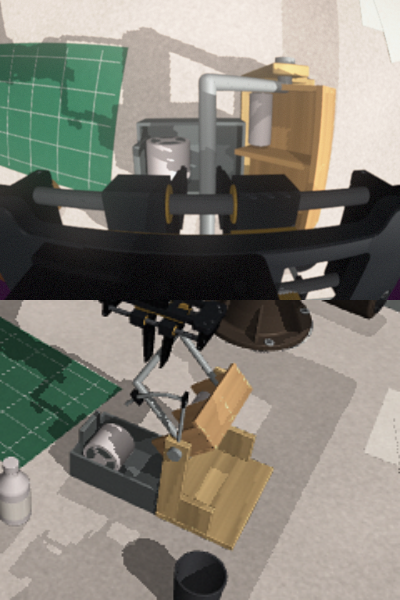

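Held at 45° for about a second (bar at about −85 mm). The wheel is inside the box and the sleeve is still in its lane. Bringing the tray back level.

Request:
move_arm:
  rows:
    - {"tx": 0.34, "ty": 0, "tz": 0, "rx": 0, "ry": 0, "rz": 0, "grip": 23}
    - {"tx": 0.34, "ty": 0, "tz": 0, "rx": 0, "ry": 0, "rz": 0, "grip": 23}
    - {"tx": 0.3, "ty": 0, "tz": 0, "rx": 0, "ry": 0, "rz": 0, "grip": 23}
    - {"tx": 0.32, "ty": -0.27, "tz": 0, "rx": 0, "ry": 0, "rz": 0, "grip": 23}
    - {"tx": 0.33, "ty": -0.27, "tz": 0, "rx": 0, "ry": 0, "rz": 0, "grip": 23}
    - {"tx": 0.34, "ty": -0.27, "tz": 0, "rx": 0, "ry": 0, "rz": 0, "grip": 23}
    - {"tx": 0.35, "ty": -0.27, "tz": 0, "rx": 0, "ry": 0, "rz": 0, "grip": 23}
    - {"tx": 0.35, "ty": -0.26, "tz": 0, "rx": 0, "ry": 0, "rz": 0, "grip": 23}
    - {"tx": 0.36, "ty": -0.26, "tz": 0, "rx": 0, "ry": 0, "rz": 0, "grip": 23}
    - {"tx": 0.36, "ty": -0.25, "tz": 0, "rx": 0, "ry": 0, "rz": 0, "grip": 23}

```text
t: 15.35
eef_pos: [519.2, 120.4, 278.2]
tcp_rot: [-1.572, 0.002, 1.763]
ft_force: [-0.1, -6.1, 5.2]
opening: 0.231
```

Request:
move_arm:
  rows:
    - {"tx": 0.28, "ty": -0.15, "tz": 0, "rx": 0, "ry": 0, "rz": 0, "grip": 23}
    - {"tx": 0.28, "ty": -0.14, "tz": 0, "rx": 0, "ry": 0, "rz": 0, "grip": 23}
    - {"tx": 0.28, "ty": -0.13, "tz": 0, "rx": 0, "ry": 0, "rz": 0, "grip": 23}
    - {"tx": 0.29, "ty": -0.13, "tz": 0, "rx": 0, "ry": 0, "rz": 0, "grip": 23}
    - {"tx": 0.29, "ty": -0.12, "tz": 0, "rx": 0, "ry": 0, "rz": 0, "grip": 23}
    - {"tx": 0.29, "ty": -0.12, "tz": 0, "rx": 0, "ry": 0, "rz": 0, "grip": 23}
    - {"tx": 0.29, "ty": -0.11, "tz": 0, "rx": 0, "ry": 0, "rz": 0, "grip": 23}
    - {"tx": 0.29, "ty": -0.11, "tz": 0, "rx": 0, "ry": 0, "rz": 0, "grip": 23}
    - {"tx": 0.29, "ty": -0.1, "tz": 0, "rx": 0, "ry": 0, "rz": 0, "grip": 23}
    - {"tx": 0.29, "ty": -0.1, "tz": 0, "rx": 0, "ry": 0, "rz": 0, "grip": 23}

```text
t: 16.18
eef_pos: [513.1, 149.3, 289.5]
tcp_rot: [-1.571, -0.0, 1.763]
ft_force: [-0.5, -3.0, 2.5]
opening: 0.234
```

Request:
move_arm:
  rows:
    - {"tx": 0.32, "ty": -0.08, "tz": 0, "rx": 0, "ry": 0, "rz": 0, "grip": 23}
    - {"tx": 0.32, "ty": -0.07, "tz": 0, "rx": 0, "ry": 0, "rz": 0, "grip": 23}
    - {"tx": 0.32, "ty": -0.07, "tz": 0, "rx": 0, "ry": 0, "rz": 0, "grip": 23}
    - {"tx": 0.32, "ty": -0.06, "tz": 0, "rx": 0, "ry": 0, "rz": 0, "grip": 23}
    - {"tx": 0.32, "ty": -0.05, "tz": 0, "rx": 0, "ry": 0, "rz": 0, "grip": 23}
    - {"tx": 0.32, "ty": -0.04, "tz": 0, "rx": 0, "ry": 0, "rz": 0, "grip": 23}
    - {"tx": 0.32, "ty": -0.03, "tz": 0, "rx": 0, "ry": 0, "rz": 0, "grip": 23}
    - {"tx": 0.32, "ty": -0.02, "tz": 0, "rx": 0, "ry": 0, "rz": 0, "grip": 23}
    - {"tx": 0.32, "ty": -0.01, "tz": 0, "rx": 0, "ry": 0, "rz": 0, "grip": 23}
    - {"tx": 0.2, "ty": 0, "tz": 0, "rx": 0, "ry": 0, "rz": 0, "grip": 23}

```text
t: 17.02
eef_pos: [507.3, 179.6, 293.7]
tcp_rot: [-1.571, -0.0, 1.763]
ft_force: [0.2, -2.3, 1.9]
opening: 0.228
```

```bash
cat > lev.py <<'E'
from h import *
import sys
k=sys.argv[1]
s=env.state();print(s['t'],s['eef_pos'],s['tcp_rot'],s['opening'],s['ft_force'])
q=s['eef_pos'][:2]-[508.7,175.3];print(q@[.9816,.1908],q@[-.1908,.9816])
for n in("scene","side"):
    for tag in("0",k):
        if tag==k: p,d=env.read_camera(n);cv2.imwrite(f"pics/{n}{k}.png",p)
        else: d=np.load(n+"0.npy")
        P=Cam(n).cloud(d).reshape(-1,3);P=P[~np.isnan(P).any(1)]
        q=P-[508.7,175.3,0];X=q[:,:2]@[.9816,.1908];Y=q[:,:2]@[-.1908,.9816]
        m=(np.abs(X)>28)&(np.abs(X)<68)&(np.abs(Y)<25)&(P[:,2]>284)&(P[:,2]<300)
        print(n,tag,m.sum(),Y[m].mean(),np.median(Y[m]),P[m][:,2].max())
E
python3 lev.py 7
```

```text
17.0167 [507.30858089 179.6064922  293.73815697] [-1.57086065e+00 -1.53930337e-04  1.76310661e+00] 0.22827678075727512 [ 0.19970616 -2.27577414  1.89423938]
-0.5441382820457359 4.4927355126719455
scene 0 104 1.3233125058829431 1.767303444783105 297.5668179311051
scene 7 72 0.2395082713297288 0.1537473034161264 296.94888959236687
side 0 216 -2.478225421593657 -3.0161102867447482 298.4779884433133
side 7 119 -3.0767759047419254 -3.7795775225392476 297.3388866505944
```

Request:
move_arm:
  rows:
    - {"tx": 0.08, "ty": 0, "tz": 0, "rx": 0, "ry": 0, "rz": 0, "grip": 23}
    - {"tx": 0, "ty": 0, "tz": 0, "rx": 0, "ry": 0, "rz": 0, "grip": 23}
    - {"tx": -0.25, "ty": 0, "tz": 0, "rx": 0, "ry": 0, "rz": 0, "grip": 23}
    - {"tx": -0.25, "ty": 0, "tz": 0, "rx": 0, "ry": 0, "rz": 0, "grip": 40}
    - {"tx": 0, "ty": 0, "tz": 0, "rx": 0, "ry": 0, "rz": 0, "grip": 40}
    - {"tx": 0, "ty": 0, "tz": 0, "rx": 0, "ry": 0, "rz": 0, "grip": 40}
    - {"tx": 0, "ty": -1.5, "tz": 0, "rx": 0, "ry": 0, "rz": 0, "grip": 40}
    - {"tx": 0, "ty": -3, "tz": 0, "rx": 0, "ry": 0, "rz": 0, "grip": 40}
    - {"tx": 0, "ty": -4, "tz": 0, "rx": 0, "ry": 0, "rz": 0, "grip": 40}
    - {"tx": 0, "ty": -4, "tz": 0, "rx": 0, "ry": 0, "rz": 0, "grip": 40}

```text
t: 17.95
eef_pos: [507.7, 175.0, 419.9]
tcp_rot: [-1.569, -0.0, 1.763]
ft_force: [0.9, -0.4, 0.1]
opening: 0.401
```

```bash
python3 lev.py 8
python3 - <<'E'
from h import *
a,_=env.read_camera("wrist");b=cv2.imread("pics/scene8.png")[130:310,200:440];c=cv2.imread("pics/side8.png")
cv2.imwrite("pics/m8.png",np.vstack([np.hstack([cv2.resize(a,(400,300)),cv2.resize(b,(400,300))]),np.hstack([cv2.resize(c,(400,300)),cv2.resize(cv2.imread("pics/scene8.png"),(400,300))])]))
E
```

```text
17.95 [507.74610565 174.98566088 419.94773522] [-1.56926443e+00 -1.98633799e-04  1.76291707e+00] 0.40071323951782023 [ 0.85458877 -0.35544803  0.14916086]
-0.9963185969264303 -0.12655223960357193
scene 0 104 1.3233125058829431 1.767303444783105 297.5668179311051
scene 8 103 1.0065978849855022 1.2929401274622492 297.2302990950924
side 0 216 -2.478225421593657 -3.0161102867447482 298.4779884433133
side 8 218 -2.61267644721797 -3.3339088362825593 298.9995781480334
```

View pics/m8.png

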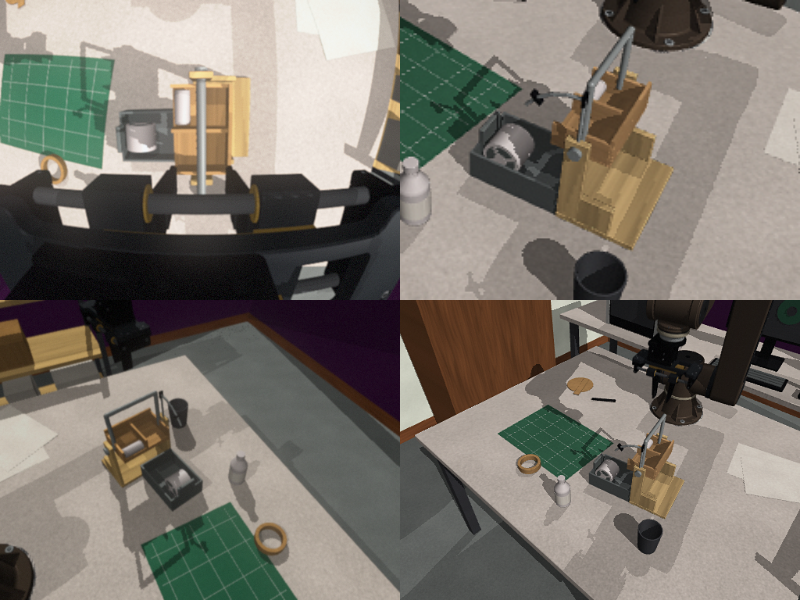

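The wrist view (top left) shows the wheel in the box (about 141,137), the sleeve in its lane (about 182,105) and the tray level. I'll do one last number check and then hand in.

Run:
```python
from h import *
for n in("side",):
    p,d=env.read_camera(n);P=Cam(n).cloud(d).reshape(-1,3);P=P[~np.isnan(P).any(1)]
    def reg(x0,x1,y0,y1,z0,z1):
        return P[(P[:,0]>x0)&(P[:,0]<x1)&(P[:,1]>y0)&(P[:,1]<y1)&(P[:,2]>z0)&(P[:,2]<z1)]
    R=lambda P:cv2.minAreaRect(P[:,:2].astype(np.float32))
    b=reg(480,680,-60,160,54,66);print("rim",R(b));w=reg(500,640,0,150,66,86);print("wheel top",len(w),w.mean(0),w.max(0))
    print("tape",R(reg(655,800,-320,-170,18,32)),"bottle",R(reg(680,850,-60,60,20,140)),"pot",R(reg(620,800,250,400,80,100)))
s=env.state();print(s['t'],abs(s['qvel']).max());env.job_done()
```

```text
rim ((564.779296875, 79.19624328613281), (120.89606475830078, 170.9561309814453), 11.050176620483398)
wheel top 464 [574.76224944  36.53963538  73.32833075] [610.41106225  70.18409621  84.94224778]
tape ((730.3558349609375, -230.7196044921875), (88.21883392333984, 88.91618347167969), 66.70001983642578) bottle ((759.1173706054688, -9.386871337890625), (41.72816467285156, 56.59520721435547), 50.354312896728516) pot ((708.85009765625, 324.70416259765625), (76.76031494140625, 72.07030487060547), 63.03810119628906)
18.15 0.045151137101462124
the job is handed in; nothing more can be done
```

The job is done and handed in at 18.2 s of the 69 s allowed. `job_done` gives no verdict, so the results below come from my own camera and state checks.

I dragged the catch box by its tab until it touched the stand's foot, in line with the wheel's lane. I then straddled the bail with part-open fingers, tipped the tray slowly to about 45° and held it there for about a second. The wheel rolled into the box, and I brought the tray back level and lifted clear.

- **Tray:** at 45° the bail bar measured about 85 mm forward of the hinge, which matches 45°. After levelling it was within about 0.5 mm of where it started.
- **Wheel and box:** the wheel is seen in the box, about 40 mm from the box's centre towards the tab. The box is about 105 mm before the hinge, its yaw matching the stand's to within about a degree.
- **Sleeve:** it is still in its lane by picture only; I did not measure its position.
- **Bystanders:** the tape roll, glue bottle and pencil pot agree with their starting positions to about 2 mm.
- **Disagreement:** the two cameras put the bail bar about 4–5 mm apart because each sees a different face of the bar. I averaged them, and compared each camera with its own first picture. No check failed.

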